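Turn the slotted spindle hub slot-up

ROBOT

A 6-joint arm with a two-finger parallel gripper is mounted at the origin on the work surface. World frame = base frame: x ahead of the robot, y to its left, z up, the work surface at z = 0. Lengths are in m, angles in rad, forces in N, time in s.
With the tool pointing down it reaches from about 0.35 to 0.875 m from the base axis. Payload 4.2 kg.
Tool frame: the origin (TCP) lies at the very end of the fingers, on their centre line; the grasp point (between the pads) lies 19 mm behind it; z points along the fingers, y is the line along which they close (so a half turn about z gives the same grasp; the last joint's range is limited). The gripper opens to 87 mm and grips with 3 to 60 N. Pads are 19 mm wide; open, the fingers measure 117 mm over their backs; the gripper's body (75 mm by 190 mm) begins 51 mm behind the grasp point.
Start: joints at [1.491, 0.385, 0.008, 0, -1.194, -0.259], TCP at [0.208, 0.589, 0.223] pointing down, gripper open.
Joint ranges: [-3.14, 3.14], [-1.21, 2.06], [-1.07, 1.41], [-3.16, 2.05], [-2.99, -0.16], [-3.1, 3.1]. Speed limits (rad/s): [2.79, 2.79, 3.14, 3.14, 3.14, 3.14].

INTERFACE

Orientations are given as a rotation vector (axis times angle).
In Python, from workcell import arm, vision gives the robot as it stands.
- The arm moves only by the shell command python3 -m handwheel 'ROWS'. ROWS is JSON, a list of rows, each a list of 3 entries, a list of its own where there are three numbers: the opening, from 0 (shut) to 1 (fully open), then the shift along the tool's x, y, z in mm, then the turn, a rotation vector about the tool's x, y, z in rad. In form: [[fingers, [tx, ty, tz], [wx, wy, wz]], ...]. A call has 1 to 20 rows; each row shifts and turns the commanded pose from where the row before left it, along the tool's axes as they then stand; what a row does not reach is not made up. A row lasts 1/10 s, in which the tool goes at most 50 mm and 8.59 degrees, less where a joint would pass 70% of its speed; a pose out of reach is approached as far as the arm can. A call is refused whole if a number of a shift passes 50 or a number of a turn 0.15, either way. A call with a gripper value outside its range is refused whole. The fingers move at their own pace and stop on an object; the grip force is fixed at half the most. Time passes only in rows, so rows that do not move let the fingers close. It gives the time, the measured TCP pose, the force, the opening and the grip force at its end, in the units of the state.
- arm.read_state(): the state, without advancing time (a new reading comes with each control period).
- vision.capture(name): name is "scene" or "top" or "wrist"; returns a dict with "frame" (400x640x3 uint8, red, green, blue), "intrinsics" (3x3 intrinsics, pixels), "cam_to_world" (4x4, takes a point from camera to world coordinates); the wrist camera has in their place "mount" (4x4, takes a point from camera to tool coordinates, whose origin is the TCP and whose axes are the flange's). Camera axes: x right, y down, z forward; pixel columns grow to the right and rows downward; lengths in m; the calibration is good to about 2 mm. A picture is of the moment at which its call begins: read the wrist's pose just before it. There is no depth.
- arm.job_done(): hands the job in; it is judged then, once.
The state is a dict: "t": time; "joint_positions": joint angles; "dq": joint speeds; "joint_efforts": joint torques, N m; "position": TCP position; "ee_rot": TCP orientation; "ft_force": force on the tool from outside, world axes, zero at the start; "moment": the same for the moment, N m; "grip_width": finger opening in m; "gripper_force": force on a finger pad.
Only numpy, scipy, OpenCV 4.12 (cv2) and the standard library are available. Lean on these libraries where they do the work, as an engineer would, in place of code of your own. Each camera call takes 0.05 s, during which the arm holds its last target. There are 200 camera calls.

TASK

Two bench spindles with blue hand wheels are screwed to the craft table. Turn the one whose metal hub has a red keyway slot by its wheel until the slot faces straight up, ready for the next paper half-shell, and let go. Leave the other spindle, with the smooth hub, as it is, and do not knock over or push away the white cup.

Things in the scene. Friction and masses are not known exactly. Their poses are not given: they have to be found in the camera images.
- keyed_wheel (a point): Centre of the slotted spindle's blue wheel, a plain disc 140 mm across and 14 mm thick, axis level, 90 mm above the table; can be pinched across its faces at the rim from above. y: along the shaft, level. z: turns with the wheel, in line with the slot and a white line on the wheel; must end straight up. Starts leaning 30 to 60 degrees away from the robot. Light drag (2 N at the rim), stays where left.
- keyed_hub (a point): Centre of the slotted aluminium hub on the same shaft, 45 mm to the -y side of the wheel's centre; same axes, z out through the slot. Hub 52 mm across, 77 mm long, up to the wheel's face, with a red-bottomed slot 16 mm wide all along it. Fixed wooden bearing posts: 88 mm from the wheel's centre on the -y side, 52 mm on the +y side (there only bare shaft, 40 mm collar), tops 22 mm above the axis.
- plain_wheel (a point): Centre of the blue wheel of the other spindle: same stand and sizes, but its hub is smooth with no slot and its wheel has no white line. z turns with it and points up at the start. It turns as easily; to be left unturned.
- cup_center (a point): Centre, half-way up, of an empty white plastic cup, 68 mm across the rim and 80 mm high, standing loose near the slotted spindle on the side away from the robot; z up the cup. A bystander.
Mind the look-alikes: they are no part of the job. Leave any pink or turquoise look-alike of the part that bears keyed_wheel alone.

How it is judged:
By the outcome, as a careful person would: the job done as asked, in the order asked, and still so for the second after the job is handed in, with the robot touching nothing.
It also fails if it takes over 32 s, if anything falls off the work surface, if the arm or the gripper's body presses on something with over 40 N, if the wrist force passes 120 N, or if a joint passes its speed limit or range.

## Working session

There is one attempt and no reset: what is moved stays moved. The work goes in short steps, Python scripts to look and compute and a shell command to move; the robot and the scene stay as the last step left them, time stands still between calls to the robot, and variables do not carry over. Pictures are saved under pics/ and viewed, at most 10 in all, crops included, and the job is handed in when it is done.

```bash
mkdir -p pics; ls
python3 - <<'E'
from workcell import arm, vision
import cv2,numpy as np
s=arm.read_state(); print(s['t'],s['position'],s['ee_rot'])
for n in ("scene","top"):
    c=vision.capture(n); cv2.imwrite(f"pics/{n}0.png",c["frame"][:,:,::-1]); np.savez(f"pics/{n}0.npz",**{k:np.array(v) for k,v in c.items()})
    print(n,np.round(c["intrinsics"],1).tolist(),np.round(c["cam_to_world"],3).tolist())
E
```

```text
pics
0.0 [0.20749175 0.58891234 0.22145867] [ 3.09442707e+00 -5.29509430e-01 -4.47540843e-04]
scene [[485.0, 0.0, 319.9], [0.0, 485.0, 209.0], [0.0, 0.0, 1.0]] [[0.817, 0.365, -0.447, 1.212], [0.577, -0.512, 0.637, -0.844], [0.003, -0.778, -0.629, 1.096], [0.0, 0.0, 0.0, 1.0]]
top [[485.5, 0.0, 319.2], [0.0, 485.5, 199.7], [0.0, 0.0, 1.0]] [[0.02, -0.978, 0.21, 0.198], [-1.0, -0.018, 0.009, 0.197], [-0.005, -0.21, -0.978, 1.427], [0.0, 0.0, 0.0, 1.0]]
```

View pics/scene0.png

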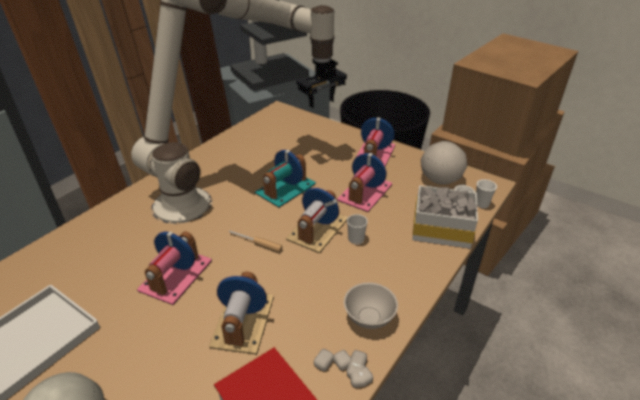

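View pics/top0.png

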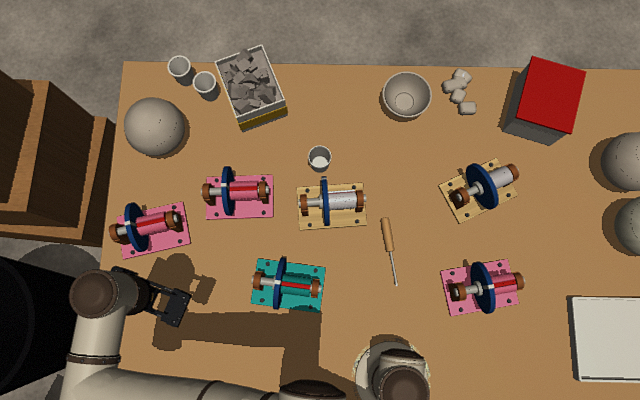

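The scene shows two wood-base spindles. The keyed one is at top px (325,200), with red showing on its hub and the cup at (319,158). The plain one is at (480,188). I'll enlarge the keyed one in both views.

Run:
```python
import cv2,numpy as np
a=cv2.imread("pics/top0.png")[140:240,280:380]; b=cv2.imread("pics/scene0.png")[170:270,275:375]
o=np.hstack([cv2.resize(x,None,fx=4,fy=4,interpolation=cv2.INTER_CUBIC) for x in (a,b)])
cv2.imwrite("pics/crop0.png",np.clip(o*1.4,0,255).astype(np.uint8))
```

```text
(no output)
```

View pics/crop0.png

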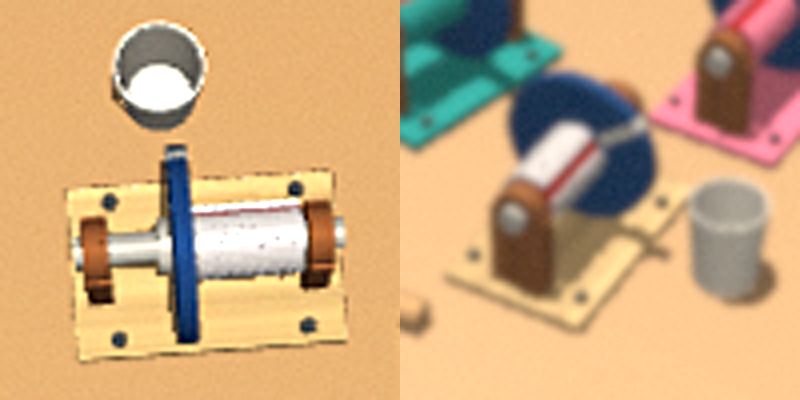

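Crop: in the top view the wheel rim runs from (324,177) to (327,224), with the shaft ends at about (299,203) and (365,198). In the scene view the white line runs outward to about (336,200). Next I'll compute the wheel centre, axis and slot angle.

```bash
cat > h.py <<'E'
import numpy as np,cv2
from scipy.spatial.transform import Rotation as R
def ray(c,p):
    K,T=np.array(c["intrinsics"]),np.array(c["cam_to_world"])
    d=T[:3,:3]@np.linalg.solve(K,[p[0],p[1],1.]); return T[:3,3],d/np.linalg.norm(d)
def onplane(c,p,n,q):
    o,d=ray(c,p); return o+d*(np.dot(q-o,n)/np.dot(d,n))
def onz(c,p,z): return onplane(c,p,np.array([0,0,1.]),np.array([0,0,z]))
def blue(f,box):
    hsv=cv2.cvtColor(f,cv2.COLOR_RGB2HSV); m=cv2.inRange(hsv,(100,120,30),(125,255,255)); k=np.zeros_like(m)
    x0,y0,x1,y1=box; k[y0:y1,x0:x1]=m[y0:y1,x0:x1]
    n,l,s,_=cv2.connectedComponentsWithStats(k); return (l==1+np.argmax(s[1:,4])).astype(np.uint8)
def tri(a,b):
    (o1,d1),(o2,d2)=a,b; t=np.linalg.lstsq(np.c_[d1,-d2],o2-o1,rcond=None)[0]
    p,q=o1+d1*t[0],o2+d2*t[1]; return (p+q)/2,np.linalg.norm(p-q)
E
python3 - <<'E'
from h import *
t=dict(np.load("pics/top0.npz")); s=dict(np.load("pics/scene0.npz"))
mt=blue(t["frame"],(315,170,335,235)); ms=blue(s["frame"],(295,180,345,230))
ys,xs=np.nonzero(mt); print("top",xs.min(),xs.max(),ys.min(),ys.max(),len(xs))
fit=np.polyfit(ys,xs,1); print("fit",fit)
e=[(np.polyval(fit,y),y) for y in (ys.min()-.8,ys.max()+.5)]  # white tip above
d=sum(ray(t,p)[1] for p in e); o=ray(t,e[0])[0]
C=o+d*((.09-o[2])/d[2]); print("C top",C)
A=onz(t,(299.5,203),.09); B=onz(t,(365,198),.09); print("shaft",A,B)
a=(A-B); a/=np.linalg.norm(a); print("axis",a, np.degrees(np.arctan2(a[1],a[0])))
# baseplate edges
hull=cv2.convexHull(np.argwhere(ms)[:,::-1].astype(np.int32)); el=cv2.fitEllipse(hull); print("ell",el)
P,g=tri((o,d/np.linalg.norm(d)),ray(s,el[0])); print("tri",P,g)
face=C-a*.007
x=np.cross(a,[0,0,1]); 
for p in [(325,203.75),(330.5,202),(336,200)]:
    v=onplane(s,p,a,face)-face; print(p,np.linalg.norm(v),"ang from up, +=along x",np.degrees(np.arctan2(v@x,v[2])))
print("x",x,"cup",onz(t,(319.5,157),.04))
w=[(280+c/4,140+r/4) for c,r in [(68,188),(332,170),(347,340),(80,360)]]
print([onz(t,p,.01).round(3).tolist() for p in w])
E
```

```text
top 322 328 180 225 215
fit [6.97180317e-02 3.11155565e+02]
C top [0.47721646 0.19207366 0.09      ]
shaft [0.47397887 0.26448359 0.09      ] [0.49179753 0.08038146 0.09      ]
axis [-0.09633664  0.99534881  0.        ] 95.52825647029452
ell ((316.0361633300781, 197.97763061523438), (18.861417770385742, 29.499177932739258), 88.83912658691406)
tri [0.47108332 0.19123981 0.11433811] 0.0027523752671750083
(325, 203.75) 0.03540843338384071 ang from up, +=along x 58.34770983205702
(330.5, 202) 0.060716074668483985 ang from up, +=along x 56.14937482367458
(336, 200) 0.08606856100245756 ang from up, +=along x 54.697907874934344
x [ 0.99534881  0.09633664 -0.        ] cup [0.62524355 0.21141963 0.04      ]
[[0.539, 0.277, 0.01], [0.557, 0.079, 0.01], [0.428, 0.068, 0.01], [0.409, 0.265, 0.01]]
```

```bash
cat >> h.py <<'E'
def target(C,ax,phi,r):
    """TCP pose: fingers pointing at axis from tilt phi (deg, + = away from robot), TCP r from axis, closing along shaft"""
    x=np.cross(ax,[0,0,1]); u=np.sin(np.radians(phi))*x+np.cos(np.radians(phi))*np.array([0,0,1.])
    y=-ax; z=-u; return C+r*u, R.from_matrix(np.c_[np.cross(y,z),y,z])
def plan(p,Rc,wps,n):
    """straight-line/arc waypoints -> rows in tool axes (shift in start-of-row axes)"""
    out=[]
    for q,Rq in wps:
        p0,R0=p,Rc; w=(R0.inv()*Rq).as_rotvec(); k=n
        for i in range(k):
            pn=p0+(q-p0)*(i+1)/k; Rn=R0*R.from_rotvec(w*(i+1)/k)
            sh=Rc.inv().apply(pn-p)*1000; tw=(Rc.inv()*Rn).as_rotvec(); out.append((sh.round(1).tolist(),tw.round(4).tolist()))
            p,Rc=pn,Rn
    return out
C=np.array([.481,.192,.09]); AX=np.array([-.0933,.9956,0]); AX/=np.linalg.norm(AX)
E
python3 - <<'E'
from h import *
from workcell import arm
s=arm.read_state(); 
for r in plan(np.array(s["position"]),R.from_rotvec(s["ee_rot"]),[target(C,AX,28,.15)],14): print(r)
E
```

```text
([32.4, 18.1, -0.0], [-0.0074, -0.0343, -0.0303])
([31.8, 19.1, -1.0], [-0.0074, -0.0343, -0.0303])
([31.2, 20.1, -1.9], [-0.0074, -0.0343, -0.0303])
([30.5, 21.0, -2.8], [-0.0074, -0.0343, -0.0303])
([29.7, 22.0, -3.7], [-0.0074, -0.0343, -0.0303])
([28.9, 22.9, -4.5], [-0.0074, -0.0343, -0.0303])
([28.0, 23.8, -5.4], [-0.0074, -0.0343, -0.0303])
([27.1, 24.7, -6.1], [-0.0074, -0.0343, -0.0303])
([26.1, 25.5, -6.8], [-0.0074, -0.0343, -0.0303])
([25.1, 26.3, -7.5], [-0.0074, -0.0343, -0.0303])
([24.0, 27.2, -8.2], [-0.0074, -0.0343, -0.0303])
([22.9, 27.9, -8.8], [-0.0074, -0.0343, -0.0303])
([21.7, 28.7, -9.3], [-0.0074, -0.0343, -0.0303])
([20.5, 29.4, -9.8], [-0.0074, -0.0343, -0.0303])
```

```bash
python3 -m handwheel '[[0.5,[32,18,0],[-0.007,-0.034,-0.03]],[0.5,[32,19,-1],[-0.007,-0.034,-0.03]],[0.5,[31,20,-2],[-0.007,-0.034,-0.03]],[0.5,[30.5,21,-3],[-0.007,-0.034,-0.03]],[0.5,[30,22,-4],[-0.007,-0.034,-0.03]],[0.5,[29,23,-4.5],[-0.007,-0.034,-0.03]],[0.5,[28,24,-5.5],[-0.007,-0.034,-0.03]],[0.5,[27,25,-6],[-0.007,-0.034,-0.03]],[0.5,[26,25.5,-7],[-0.007,-0.034,-0.03]],[0.5,[25,26,-7.5],[-0.007,-0.034,-0.03]],[0.5,[24,27,-8],[-0.007,-0.034,-0.03]],[0.5,[23,28,-9],[-0.007,-0.034,-0.03]],[0.5,[22,29,-9],[-0.007,-0.034,-0.03]],[0.5,[20.5,29,-10],[-0.007,-0.034,-0.03]],[0.5,[0,0,0],[0,0,0]]]'
cat > look.py <<'E'
from h import *
from workcell import arm,vision
import sys
s=arm.read_state(); c=vision.capture("wrist"); n=sys.argv[1]
cv2.imwrite(f"pics/{n}.png",c["frame"][:,:,::-1])
T=np.eye(4); T[:3,:3]=R.from_rotvec(s["ee_rot"]).as_matrix(); T[:3,3]=s["position"]
np.savez(f"pics/{n}.npz",frame=c["frame"],intrinsics=c["intrinsics"],cam_to_world=T@np.array(c["mount"]))
print(s["t"],np.round(s["position"],4),np.round(s["joint_positions"],3),(T@np.array(c["mount"])).round(3).tolist())
E
python3 look.py w1
```

```text
t: 1.6
position: [0.5528, 0.1952, 0.2207]
ee_rot: [3.03, 0.127, -0.751]
ft_force: [-0.6, 0.8, -0.1]
grip_width: 0.0432
gripper_force: 0.0
1.6 [0.5528 0.1952 0.2207] [ 0.506  0.58   0.314 -0.198 -1.749  1.157] [[0.083, -0.742, -0.665, 0.687], [-0.997, -0.063, -0.053, 0.206], [-0.003, 0.668, -0.745, 0.333], [0.0, 0.0, 0.0, 1.0]]
```

View pics/w1.png

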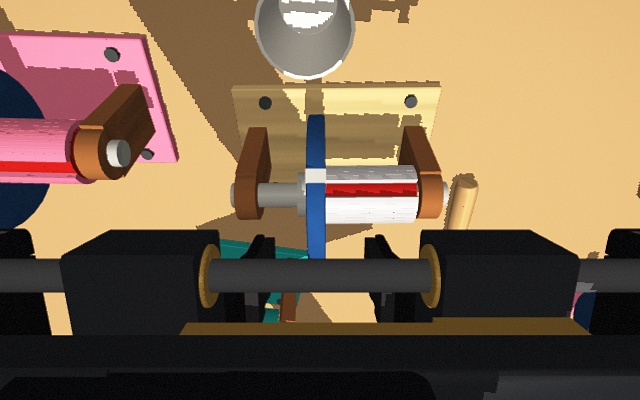

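The wrist view shows the wheel rim at columns 307–326. The white mark on the rim is at rows 169–184 and the red slot at rows 183–197. The shaft is centred near row 195.

Run:
```python
from h import *
c=dict(np.load("pics/w1.npz")); f=c["frame"].astype(int)
print(f[160:200:2,316].tolist())
col=f[165:225,275].sum(1); print(col.tolist())
hsv=cv2.cvtColor(c["frame"],cv2.COLOR_RGB2HSV)
m=((f[:,:,0]>130)&(f[:,:,1]<60)); m[:,:325]=0;m[:,425:]=0;m[:150]=0;m[215:]=0
y,x=np.nonzero(m); print("red",np.polyfit(x,y,1),x.min(),x.max(),y.mean())
for p in [(234,195.5),(270,195.5),(446,194)]: print(p,onz(c,p,.09))
b=blue(c["frame"],(295,100,340,262)); yy=[120,140,160,190,210,230]
for q in yy: xs=np.nonzero(b[q])[0]; print(q,xs.min(),xs.max())
def ang(p,C,r):
    o,d=ray(c,p); X=np.cross(AX,[0,0,1]); w=o-C
    P=np.array([w@X,w[2]]);D=np.array([d@X,d[2]]); A,B,E=D@D,P@D,P@P-r*r
    t=(-B-np.sqrt(B*B-A*E))/A; v=P+t*D; return np.degrees(np.arctan2(v[0],v[1])),(w+t*d)@AX
for dx in(-.003,0,.003):
    CC=C+[dx,0,0]; print(dx,"rim mark",ang((316,176.5),CC,.07),"slot",[ang((372,np.polyval(np.polyfit(x,y,1),372)),CC,r) for r in(.018,.022,.026)])
```

```text
[[30, 67, 119], [31, 68, 121], [28, 68, 121], [32, 71, 126], [123, 143, 166], [233, 230, 217], [230, 227, 217], [231, 228, 218], [231, 228, 218], [232, 229, 219], [233, 229, 218], [203, 206, 202], [31, 76, 139], [39, 84, 143], [39, 84, 147], [36, 81, 145], [40, 88, 150], [40, 88, 152], [41, 89, 153], [43, 90, 156]]
[331, 324, 328, 329, 325, 323, 322, 330, 325, 326, 329, 326, 325, 329, 338, 342, 359, 160, 285, 321, 347, 366, 378, 378, 384, 398, 400, 417, 427, 440, 436, 428, 402, 404, 390, 385, 373, 357, 350, 345, 321, 299, 266, 289, 291, 285, 293, 292, 298, 295, 294, 297, 295, 296, 293, 289, 296, 300, 286, 297]
red [-1.58917970e-03  1.90102156e+02] 326 416 189.51237396883593
(234, 195.5) [0.4754736  0.26647999 0.09      ]
(270, 195.5) [0.47823438 0.23412362 0.09      ]
(446, 194) [0.49342319 0.07682124 0.09      ]Traceback (most recent call last):
  File "<stdin>", line 10, in <module>
    return umr_minimum(a, axis, None, out, keepdims, initial, where)
ValueError: zero-size array to reduction operation minimum which has no identity
```

```bash
cat > ang.py <<'E'
from h import *
def ang(c,p,C,r):
    o,d=ray(c,p); X=np.cross(AX,[0,0,1]); w=o-C
    P=np.array([w@X,w[2]]);D=np.array([d@X,d[2]]); A,B,E=D@D,P@D,P@P-r*r
    t=(-B-np.sqrt(B*B-A*E))/A; v=P+t*D; return round(np.degrees(np.arctan2(v[0],v[1])),2),round(((w+t*d)@AX)*1000,1)
E
sed -i 's/C=np.array(\[.481/C=np.array([.482/' h.py
python3 - <<'E'
from ang import *
c=dict(np.load("pics/w1.npz"))
for dx in(-.003,0,.003):
    CC=C+[dx,0,0]; print(dx,"rim",ang(c,(316,176),CC,.07),"slot",[ang(c,(372,189.5),CC,r) for r in(.018,.022,.026)])
print("edges at top row 145", [ang(c,(x,145),C,.07) for x in (306.5,326)], [ang(c,(x,190),C,.07) for x in (306.5,326)])
from workcell import arm
s=arm.read_state()
for phi,r in((28,.15),(28,.04)):
  for o in plan(np.array(s["position"]),R.from_rotvec(s["ee_rot"]),[target(C,AX,phi,r)],1): print(o)
E
```

```text
-0.003 rim (np.float64(53.47), np.float64(-0.7)) slot [(np.float64(63.09), np.float64(-47.8)), (np.float64(58.57), np.float64(-47.2)), (np.float64(55.52), np.float64(-46.6))]
0 rim (np.float64(51.45), np.float64(-0.5)) slot [(np.float64(55.26), np.float64(-47.1)), (np.float64(52.31), np.float64(-46.5)), (np.float64(50.28), np.float64(-46.0))]
0.003 rim (np.float64(49.44), np.float64(-0.3)) slot [(np.float64(47.73), np.float64(-46.5)), (np.float64(46.19), np.float64(-45.9)), (np.float64(45.13), np.float64(-45.4))]
edges at top row 145 [(np.float64(71.87), np.float64(6.4)), (np.float64(71.75), np.float64(-7.8))] [(np.float64(43.32), np.float64(6.2)), (np.float64(43.25), np.float64(-7.5))]
([0.1, -1.7, -1.3], [-0.0078, -0.0033, -0.0063])
([-0.3, -0.9, 108.6], [-0.0078, -0.0033, -0.0063])
```

```bash
python3 -m handwheel '[[0.5,[0,-1,14],[-0.008,-0.003,-0.006]],[0.5,[0,0,25],[0,0,0]],[0.5,[0,0,25],[0,0,0]],[0.5,[0,0,22],[0,0,0]],[0.5,[0,0,15],[0,0,0]],[0.5,[0,0,8],[0,0,0]],[0.5,[0,0,0],[0,0,0]]]'
python3 look.py w2
python3 - <<'E'
from h import *
from workcell import arm
s=arm.read_state()
print(plan(np.array(s["position"]),R.from_rotvec(s["ee_rot"]),[target(C,AX,28,.04)],1))
E
```

```text
t: 2.35
position: [0.4987, 0.1952, 0.1266]
ee_rot: [3.023, 0.149, -0.751]
ft_force: [0.3, -1.0, 0.0]
grip_width: 0.0436
gripper_force: 0.0
2.35 [0.4987 0.1952 0.1266] [ 0.549  0.573  0.054 -0.206 -1.498  1.182] [[0.098, -0.74, -0.665, 0.633], [-0.995, -0.073, -0.066, 0.209], [-0.0, 0.668, -0.744, 0.239], [0.0, 0.0, 0.0, 1.0]]
[([1.7, 1.7, 1.4], [0.0017, -0.0037, 0.0047])]
```

View pics/w2.png

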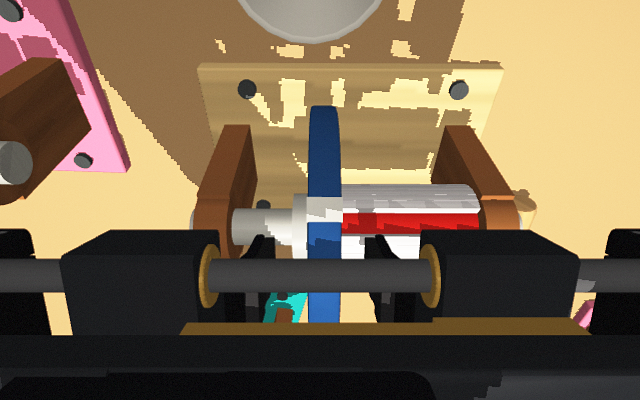

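The wheel (columns 309–342) sits between the fingers, about 1.5 mm to the right of their centre. I'll correct that and close.

```bash
python3 -m handwheel '[[0.5,[1.5,1.7,1.5],[0.002,-0.004,0.005]],[0,[0,0,0],[0,0,0]],[0,[0,0,0],[0,0,0]],[0,[0,0,0],[0,0,0]],[0,[0,0,0],[0,0,0]],[0,[0,0,0],[0,0,0]],[0,[0,0,0],[0,0,0]]]'
python3 - <<'E'
from h import *
from workcell import arm
s=arm.read_state(); p=np.array(s["position"]); Rc=R.from_rotvec(s["ee_rot"])
X=np.cross(AX,[0,0,1]); v=p-C; print(s["t"],s["grip_width"],s["gripper_force"],v@X,v@AX,v[2],np.degrees(np.arctan2(v@X,v[2])),Rc.inv().apply(AX))
r=np.hypot(v@X,v[2]); z=-Rc.as_matrix()[:,2]; f0=np.degrees(np.arctan2(z@X,z[2])); print(r,f0)
# exact orbit about axis: rotate pose about AX through C by -51 in 17 rows of 3 deg
Q=R.from_rotvec(-AX*np.radians(3)); pn=C+Q.apply(v); Rn=Q*Rc
print("3deg row:",Rc.inv().apply(pn-p)*1000,(Rc.inv()*Rn).as_rotvec())
E
```

```text
t: 3.1
position: [0.5008, 0.1936, 0.125]
ee_rot: [3.024, 0.14, -0.754]
ft_force: [0.2, 0.6, 0.2]
grip_width: 0.0137
gripper_force: 30.0
3.1 0.0137116713547865 29.99717835802585 0.01884108730702774 -0.0001726617071414604 0.03504518703745779 28.263482744891014 [-6.84233939e-04 -9.99998727e-01  1.44142646e-03]
0.03978883895518241 28.008373942380494
3deg row: [-2.08260855e+00  1.49022779e-03  4.52568601e-02] [ 3.58264053e-05  5.23598109e-02 -7.54729131e-05]
```

```bash
python3 -m handwheel '[[0,[-2.08,0,0.05],[0,0.0524,0]],[0,[-2.08,0,0.05],[0,0.0524,0]],[0,[-2.08,0,0.05],[0,0.0524,0]],[0,[-2.08,0,0.05],[0,0.0524,0]],[0,[-2.08,0,0.05],[0,0.0524,0]],[0,[-2.08,0,0.05],[0,0.0524,0]],[0,[-2.08,0,0.05],[0,0.0524,0]],[0,[-2.08,0,0.05],[0,0.0524,0]]]'
```

```text
t: 3.9
position: [0.4853, 0.1921, 0.1295]
ee_rot: [3.135, 0.145, -0.104]
ft_force: [2.5, -0.3, -5.8]
grip_width: 0.0138
gripper_force: 30.0
```

```bash
python3 -m handwheel '[[0,[-2.08,0,0.05],[0,0.0524,0]],[0,[-2.08,0,0.05],[0,0.0524,0]],[0,[-2.08,0,0.05],[0,0.0524,0]],[0,[-2.08,0,0.05],[0,0.0524,0]],[0,[-2.08,0,0.05],[0,0.0524,0]],[0,[-2.08,0,0.05],[0,0.0524,0]],[0,[-2.08,0,0.05],[0,0.0524,0]],[0,[-2.08,0,0.05],[0,0.0524,0]],[0,[-2.08,0,0.05],[0,0.0524,0]],[0,[0,0,0],[0,0,0]]]'
python3 look.py w3
python3 - <<'E'
from workcell import vision
import cv2,numpy as np
for n in ("scene","top"):
    c=vision.capture(n); np.savez(f"pics/{n}1.npz",**{k:np.array(v) for k,v in c.items()}); cv2.imwrite(f"pics/{n}1.png",c["frame"][:,:,::-1])
s=np.load("pics/scene1.npz")["frame"][160:260,275:375,::-1]; s=cv2.resize(s,(400,400),interpolation=cv2.INTER_CUBIC)
w=cv2.resize(cv2.imread("pics/w3.png")[100:350,195:445],(400,400))
cv2.imwrite("pics/crop1.png",np.hstack([np.clip(s*1.4,0,255).astype(np.uint8),w]))
E
```

```text
t: 4.9
position: [0.4695, 0.1905, 0.1277]
ee_rot: [-3.06, -0.15, -0.601]
ft_force: [-9.1, 10.8, -1.9]
grip_width: 0.0141
gripper_force: 30.0
4.9 [0.4695 0.1905 0.1277] [ 0.723  0.127 -0.941  0.894 -0.287  0.108] [[0.098, -0.985, 0.142, 0.47], [-0.995, -0.097, 0.014, 0.191], [-0.0, -0.142, -0.99, 0.302], [0.0, 0.0, 0.0, 1.0]]
```

View pics/crop1.png

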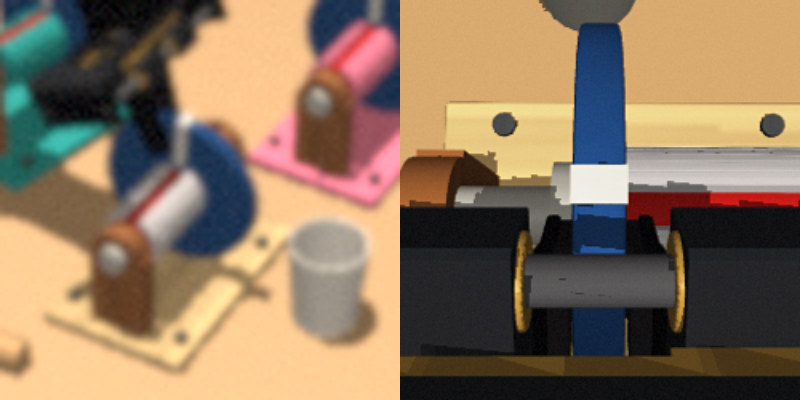

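The white line now looks about vertical. The rim mark in the wrist view is at about (320,215). I'll measure the remaining angle.

Run:
```python
from ang import *
c=dict(np.load("pics/w3.npz")); f=c["frame"].astype(int)
r=[y for y in range(180,240) if f[y,316,0]>150]; print(min(r),max(r))
m=(f[:,:,0]>100)&(f[:,:,1]<60); ys,xs=np.nonzero(m[200:260,340:440]); print("red rows",ys.min()+200,ys.max()+200)
for yy in (180,240): print([ (y,f[y,430].tolist()) for y in range(yy,yy+1)])
print("red edges col 420",[y for y in range(180,260) if m[y,420]])
p=(318,(min(r)+max(r))/2)
for dx in(-.002,0,.002): print(dx,ang(c,p,C+[dx,0,0],.07))
# shaft check: left shaft rows
g=f[200:235,240:].sum(2)[:, 0]
for nm in ("scene1",):
    s=dict(np.load(f"pics/{nm}.npz")); fr=s["frame"].astype(int)
    box=fr[185:212,314:328]; ww=box.min(2)>95; yy,xx=np.nonzero(ww); 
    X=np.cross(AX,[0,0,1]); face=C-AX*.007
    for p in [(320.5,190.5),(320.3,200.5)]:
        v=onplane(s,p,AX,face)-face; print("scene",p,v@X,v[2],np.degrees(np.arctan2(v@X,v[2])))
```

```text
203 226
red rows 220 240
[(180, [74, 76, 73])]
[(240, [14, 12, 13])]
red edges col 420 [221, 222, 223, 224, 225, 226, 227, 228]
-0.002 (np.float64(5.32), np.float64(0.3))
0 (np.float64(3.67), np.float64(0.5))
0.002 (np.float64(2.03), np.float64(0.7))
scene (320.5, 190.5) 0.00849600240179314 0.06688463325740943 7.239211411764344
scene (320.3, 200.5) 0.00794169631997553 0.025688561222327405 17.179151991790892
```

```bash
python3 -m handwheel '[[0.5,[0,0,0],[0,0,0]],[0.5,[0,0,0],[0,0,0]],[0.5,[0,0,0],[0,0,0]],[0.5,[0,0,-15],[0,0,0]],[0.5,[0,0,-30],[0,0,0]],[0.5,[0,0,-35],[0,0,0]],[0.5,[0,0,-30],[0,0,0]],[0.5,[0,0,0],[0,0,0]],[0.5,[0,0,0],[0,0,0]]]'
python3 look.py w4
```

```text
t: 5.95
position: [0.4301, 0.1848, 0.2314]
ee_rot: [-3.065, -0.137, -0.605]
ft_force: [-0.1, -0.8, -0.2]
grip_width: 0.0439
gripper_force: 0.0
5.95 [0.4301 0.1848 0.2314] [ 0.917 -0.077 -0.755  0.465 -0.677  0.409] [[0.089, -0.986, 0.144, 0.43], [-0.996, -0.088, 0.01, 0.185], [0.002, -0.144, -0.99, 0.406], [0.0, 0.0, 0.0, 1.0]]
```

View pics/w4.png

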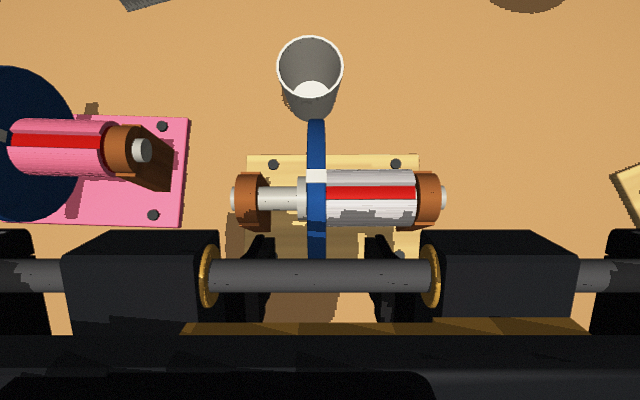

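Clear view: the mark is near rows 169–184, the red slot near row 192, and the shaft near row 198. Next is the angle relative to the shaft seen in this same picture.

Run:
```python
from ang import *
c=dict(np.load("pics/w4.npz")); f=c["frame"].astype(int)
mk=[y for y in range(150,200) if f[y,316,0]>150]; print("mark",mk[0],mk[-1],f[166:188,316,0].tolist())
print("shaft col275",f[176:222,275].sum(1).tolist())
print("hub col372 R",f[160:236,372,0].tolist()); print("G",f[160:236,372,1].tolist())
print("end col 232/444",f[180:218,232].sum(1).tolist(),f[180:218,444].sum(1).tolist())
```

```text
mark 169 182 [34, 32, 23, 246, 239, 234, 234, 235, 236, 236, 235, 236, 236, 236, 236, 243, 179, 57, 31, 38, 35, 39]
shaft col275 [569, 576, 576, 573, 578, 557, 576, 574, 586, 600, 414, 357, 427, 486, 515, 539, 556, 574, 588, 610, 652, 678, 689, 666, 636, 616, 597, 574, 557, 523, 494, 467, 447, 253, 225, 288, 292, 305, 306, 308, 315, 308, 313, 318, 310, 306]
hub col372 R [241, 241, 239, 239, 238, 235, 232, 229, 232, 188, 131, 169, 161, 175, 184, 184, 189, 199, 199, 203, 213, 214, 189, 174, 169, 170, 191, 196, 198, 200, 203, 206, 210, 214, 217, 222, 225, 232, 200, 103, 235, 235, 230, 233, 238, 221, 229, 224, 219, 232, 137, 113, 117, 111, 115, 115, 111, 106, 108, 113, 106, 98, 103, 98, 90, 96, 104, 124, 126, 122, 121, 123, 118, 119, 115, 117]
G [216, 217, 211, 213, 210, 205, 201, 196, 196, 171, 127, 164, 154, 169, 178, 178, 185, 191, 194, 198, 203, 207, 185, 166, 164, 176, 55, 21, 28, 29, 28, 27, 32, 33, 37, 41, 43, 46, 46, 87, 233, 232, 227, 228, 234, 214, 226, 220, 214, 226, 133, 110, 113, 109, 110, 112, 104, 104, 105, 108, 102, 96, 99, 93, 87, 93, 93, 100, 103, 100, 98, 100, 96, 95, 92, 94]
end col 232/444 [496, 498, 496, 497, 500, 503, 424, 352, 413, 467, 513, 533, 558, 579, 600, 607, 630, 661, 671, 658, 629, 622, 604, 581, 565, 538, 509, 474, 429, 376, 411, 499, 515, 291, 250, 254, 262, 255] [497, 496, 499, 492, 497, 500, 455, 452, 482, 512, 534, 555, 570, 592, 610, 625, 649, 647, 632, 616, 608, 590, 580, 558, 530, 497, 470, 452, 475, 508, 498, 492, 495, 498, 491, 490, 500, 496]
```

Run:
```python
from ang import *
c=dict(np.load("pics/w4.npz"))
for p in [(232,198),(275,197.5),(444,197)]: print(onz(c,p,.09))
X=np.cross(AX,[0,0,1])
q=np.array([onz(c,p,.09) for p in [(232,198),(275,197.5),(444,197)]]).mean(0); 
d=(q-C)@X; print("axis offset mm",d*1000)
for e in (d-.001,d,d+.001):
  CC=C+X*e; print(e,"rim",ang(c,(316,176.1),CC,.07),"slot",ang(c,(372,190.9),CC,.0247))
```

```text
[0.47571527 0.26821668 0.09      ]
[0.4796407  0.22943882 0.09      ]
[0.49375614 0.0765941  0.09      ]
axis offset mm 0.9784048358332843
-2.1595164166715716e-05 rim (np.float64(3.82), np.float64(-0.2)) slot (np.float64(5.24), np.float64(-46.9))
0.0009784048358332843 rim (np.float64(2.99), np.float64(-0.2)) slot (np.float64(2.88), np.float64(-46.9))
0.001978404835833284 rim (np.float64(2.16), np.float64(-0.2)) slot (np.float64(0.55), np.float64(-46.9))
```

The rim and the slot agree: 3.0° still to go. I'll regrasp nearer vertical and turn the rest.

```bash
sed -i 's/C=np.array(\[.482/C=np.array([.483/' h.py
python3 - <<'E'
from h import *
from workcell import arm
s=arm.read_state(); Rc=R.from_rotvec(s["ee_rot"]);z=-Rc.as_matrix()[:,2];X=np.cross(AX,[0,0,1]);print("tilt",np.degrees(np.arctan2(z@X,z[2])))
for r in plan(np.array(s["position"]),Rc,[target(C,AX,-3,.15)],5): print(r)
E
```

```text
tilt -22.212227435917992
([9.2, -0.6, 1.7], [0.001, -0.0671, -0.0008])
([9.3, -0.6, 1.1], [0.001, -0.0671, -0.0008])
([9.3, -0.6, 0.5], [0.001, -0.0671, -0.0008])
([9.3, -0.6, -0.2], [0.001, -0.0671, -0.0008])
([9.3, -0.6, -0.8], [0.001, -0.0671, -0.0008])
```

```bash
python3 -m handwheel '[[0.5,[9.2,-0.6,1.7],[0.001,-0.067,-0.001]],[0.5,[9.3,-0.6,1],[0.001,-0.067,-0.001]],[0.5,[9.3,-0.6,0.5],[0.001,-0.067,-0.001]],[0.5,[9.3,-0.6,0],[0.001,-0.067,-0.001]],[0.5,[9.3,-0.6,-1],[0.001,-0.067,-0.001]],[0.5,[0,0,0],[0,0,0]],[0.5,[0,0,0],[0,0,0]]]'
python3 - <<'E'
from h import *
from workcell import arm
s=arm.read_state(); Rc=R.from_rotvec(s["ee_rot"])
print(plan(np.array(s["position"]),Rc,[target(C,AX,-3,.04)],1))
E
```

```text
t: 6.7
position: [0.4752, 0.1909, 0.2382]
ee_rot: [3.137, 0.145, 0.079]
ft_force: [-0.3, -0.1, -0.4]
grip_width: 0.0434
gripper_force: 0.0
[([0.3, -0.6, 108.4], [0.0025, 0.0021, -0.0007])]
```

```bash
python3 -m handwheel '[[0.5,[0.3,-0.6,20],[0.002,0.002,0]],[0.5,[0,0,25],[0,0,0]],[0.5,[0,0,25],[0,0,0]],[0.5,[0,0,20],[0,0,0]],[0.5,[0,0,12],[0,0,0]],[0.5,[0,0,6],[0,0,0]],[0.5,[0,0,0],[0,0,0]],[0.5,[0,0,0],[0,0,0]]]'
python3 - <<'E'
from h import *
from workcell import arm
s=arm.read_state(); Rc=R.from_rotvec(s["ee_rot"])
print(plan(np.array(s["position"]),Rc,[target(C,AX,-3,.04)],1))
E
```

```text
t: 7.5
position: [0.4818, 0.1936, 0.1334]
ee_rot: [-3.131, -0.149, -0.089]
ft_force: [-0.8, 0.2, 0.2]
grip_width: 0.0431
gripper_force: 0.0
[([-1.2, 1.8, 3.3], [-0.0027, -0.0044, 0.0016])]
```

```bash
python3 -m handwheel '[[0.5,[-1.2,1.8,3],[-0.003,-0.004,0.002]],[0.5,[0,0,0],[0,0,0]],[0,[0,0,0],[0,0,0]],[0,[0,0,0],[0,0,0]],[0,[0,0,0],[0,0,0]],[0,[0,0,0],[0,0,0]],[0,[0,0,0],[0,0,0]],[0,[0,0,0],[0,0,0]]]'
cat > tilt.py <<'E'
from h import *
from workcell import arm
s=arm.read_state(); z=-R.from_rotvec(s["ee_rot"]).as_matrix()[:,2];X=np.cross(AX,[0,0,1]);v=s["position"]-C
print("tilt",np.degrees(np.arctan2(z@X,z[2])),"orbit",np.degrees(np.arctan2(v@X,v[2])),"grasp pt", ((v+z*.019)@X*1000),(v+z*.019)[2]*1000)
E
python3 tilt.py
```

```text
t: 8.3
position: [0.4806, 0.1917, 0.1295]
ee_rot: [-3.135, -0.146, -0.081]
ft_force: [0.4, 0.2, 0.1]
grip_width: 0.0139
gripper_force: 30.0
tilt -2.944775886824857 orbit -3.4915628214445733 grasp pt -3.385711427083894 58.467231340042765
```

```bash
python3 -m handwheel '[[0,[-1.04,0,0],[0,0.0262,0]],[0,[-1.04,0,0],[0,0.0262,0]],[0,[0,0,0],[0,0,0]],[0,[0,0,0],[0,0,0]]]'; python3 tilt.py
```

```text
t: 8.7
position: [0.4785, 0.1914, 0.1293]
ee_rot: [-3.13, -0.146, -0.162]
ft_force: [0.0, 1.3, -0.7]
grip_width: 0.0137
gripper_force: 30.0
tilt -5.914097035715053 orbit -6.6181643351810475 grasp pt -6.523097667165265 58.24711963523922
```

Turned 2.97–3.1°. I'll release, retract and check.

```bash
python3 -m handwheel '[[0.5,[0,0,0],[0,0,0]],[0.5,[0,0,0],[0,0,0]],[0.5,[0,0,0],[0,0,0]],[0.5,[0,0,-15],[0,0,0]],[0.5,[0,0,-30],[0,0,0]],[0.5,[0,0,-35],[0,0,0]],[0.5,[0,0,-30],[0,0,0]],[0.5,[0,0,0],[0,0,0]],[0.5,[0,0,0],[0,0,0]]]'
python3 look.py w5
python3 - <<'E'
from ang import *
from workcell import vision
c=dict(np.load("pics/w5.npz")); f=c["frame"].astype(int)
b=blue(c["frame"],(290,60,345,260)); y,x=np.nonzero(b); print("wheel cols",x.min(),x.max())
for col in (312,316,320): mk=[y for y in range(100,235) if f[y,col].min()>150]; print(col,mk[:1],mk[-1:],len(mk))
p=(316,0)
top=vision.capture("top"); cv2.imwrite("pics/top2.png",cv2.resize(top["frame"][130:250,270:530,::-1],None,fx=3,fy=3))
o=np.vstack([cv2.imread("pics/w5.png")[60:270,100:540],]); cv2.imwrite("pics/c5.png",cv2.resize(o,None,fx=1.8,fy=1.8))
E
```

```text
t: 9.6
position: [0.4671, 0.1903, 0.2392]
ee_rot: [-3.129, -0.145, -0.163]
ft_force: [-0.9, -0.4, -1.2]
grip_width: 0.0434
gripper_force: 0.0
9.6 [0.4671 0.1903 0.2392] [ 0.749  0.113 -0.35   0.074 -1.026  0.878] [[0.092, -0.986, -0.14, 0.516], [-0.996, -0.091, -0.013, 0.195], [-0.0, 0.14, -0.99, 0.407], [0.0, 0.0, 0.0, 1.0]]
wheel cols 310 328
312 [] [] 0
316 [] [] 0
320 [] [] 0
```

View pics/c5.png

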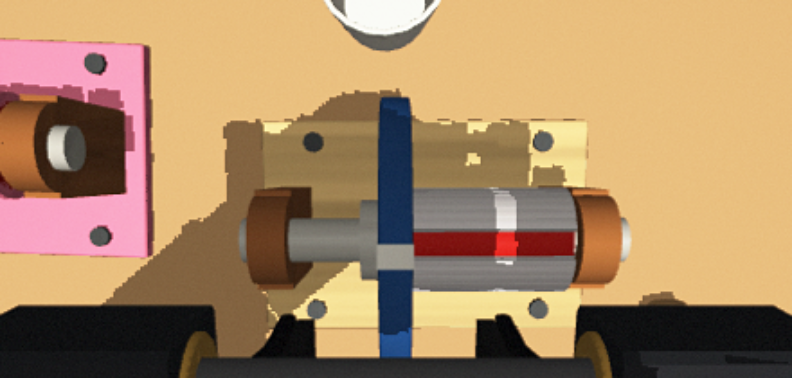

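View pics/top2.png

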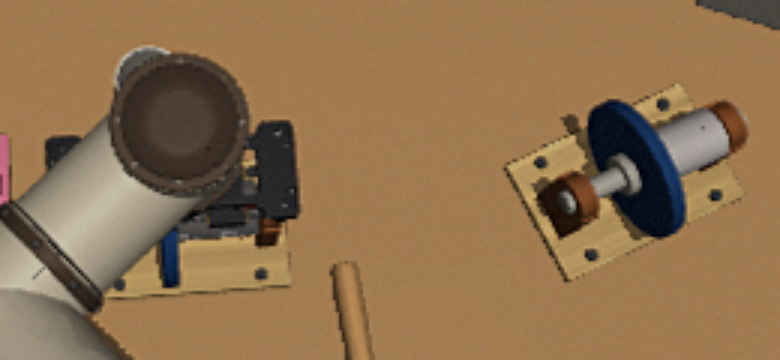

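The mark (about (319,202)) and the slot are clear but in shade, the cup is standing, and the plain spindle is untouched. I'll repeat the differential angle measurement.

Run:
```python
from ang import *
c=dict(np.load("pics/w5.npz")); f=c["frame"].astype(int)
mk=[y for y in range(185,220) if f[y,320,0]>100]; print("mark",mk[0],mk[-1])
print("shaft275",f[176:212,275].sum(1).tolist()); print("slot col360",f[180:210,360].tolist())
sh=[(275,y) for y in range(176,212)]
```

```text
mark 196 209
shaft275 [315, 316, 319, 315, 324, 266, 280, 295, 308, 318, 337, 345, 347, 352, 366, 378, 389, 387, 384, 377, 359, 349, 343, 343, 327, 325, 316, 289, 267, 277, 337, 343, 342, 324, 320, 320]
slot col360 [[142, 137, 134], [138, 132, 130], [137, 131, 128], [143, 139, 135], [148, 141, 139], [145, 140, 134], [145, 141, 139], [102, 102, 101], [102, 80, 75], [124, 27, 25], [127, 13, 10], [129, 21, 19], [130, 23, 21], [128, 19, 18], [128, 22, 18], [128, 23, 20], [123, 16, 11], [122, 18, 13], [124, 22, 18], [119, 13, 12], [117, 14, 11], [121, 11, 13], [113, 78, 75], [115, 109, 107], [111, 108, 105], [135, 129, 127], [134, 130, 125], [129, 123, 120], [134, 130, 128], [139, 135, 132]]
```

Run:
```python
from ang import *
c=dict(np.load("pics/w5.npz")); X=np.cross(AX,[0,0,1]); d=(onz(c,(275,193.1),.09)-C)@X; print(d*1000)
for e in (d-.001,d,d+.001): print(ang(c,(320,202.5),C+X*e,.07),ang(c,(360,196.4),C+X*e,.0247))
```

```text
-0.25345396621783617
(np.float64(1.37), np.float64(-0.5)) (np.float64(1.77), np.float64(-33.9))
(np.float64(0.55), np.float64(-0.5)) (np.float64(-0.54), np.float64(-33.9))
(np.float64(-0.26), np.float64(-0.5)) (np.float64(-2.87), np.float64(-33.9))
```

Within about 0.5° of straight up. The gripper is open and clear of the wheel, so I'm handing in.

```bash
python3 -c "
from workcell import arm
print(arm.job_done())"
```

```text
the job is handed in; nothing more can be done
None
```

I turned the slotted spindle until its slot faced straight up, within about 0.5° by my last wrist-camera measurement, then let go and handed the job in at about 10 s; the cup is still standing and I never touched the plain spindle.

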